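# Lay the tilting clay board flat

## Task

The potter's tilting work-board is propped up on its ratchet and has to lie flat for rolling out. Press the red tab of the pawl down until the pawl snaps clear of the toothed quadrant and stays off, then push the board down by its black bar, steadily and without slamming it, until it lies fully flat, and leave the pawl off. Do not force the board down while the pawl is still in the teeth, do not raise it, and leave the other things on the table alone: nothing is picked up.

Things in the scene. Friction and masses are not known exactly. Their poses are not given: they have to be found in the camera images.
- tilt: Grey steel base of the tilting work-board, fixed to the table, 310 x 200 mm. Origin on the table top, midway between its rails; x runs level from the board's hinge edge towards the black bar, y to the side with toothed quadrant and pawl, z up. In this frame the red tab overhangs to x = -256 mm, the flat board's bar to x = 182 mm, the pawl bracket to y = 137 mm.
- hinge (a point): Middle of the board's hinge axis, at x = -120, y = 0, z = 45 mm in the base's frame; the axis runs along the base's y.
- board (a joint): Tilt of the board about the hinge, rad: 0 = flat on its rubber rests (end stop), positive = black bar raised; 0.50 to 0.72 at the start. The hinge is stiff: the board stays where it is left, also with the pawl off; pushing it down at the bar takes 3 to 7 N. With the pawl in the teeth it goes down by at most one tooth (0.14 rad) and then locks.
- panel (a point): Centre of the top face of the board: a plywood panel 250 x 200 x 12 mm with a canvas face on a dark steel frame (0.85 kg in all). The point lies, in the board's own plane, 140 mm out from and 24.5 mm above the hinge axis and moves with the board.
- bar (a point): Top of the black rubber-covered round cross bar at the free end of the board's frame, at its middle; moves with the board. Bar 24 mm thick, 196 mm long along the base's y, its centre line 290 mm from the hinge axis (this point: 290 mm out and 12 mm above the axis in the board's own plane). The panel ends 25 mm short of that centre line and its face is 12.5 mm higher.
- tab (a point): Centre of the top face of the red thumb tab on the pawl's tail (42 mm long in the base's x, 32 mm wide, 8 mm thick). It moves with the pawl; at the start about 100 to 105 mm above the table, near x = -235, y = 117 mm in the base's frame. Press it downwards: it yields at about 4 to 6 N (up to 12 N if the board was pushed hard onto the teeth first).
- pivot (a point): Pivot of the dark steel pawl, at x = -180, y = 115, z = 95 mm in the base's frame, 55 mm from the tab. Its spring is over-centre: pressed down by about 8 to 12 mm from its start, the tab snaps on by itself by some 12 mm more and the pawl stays off; the hook at its other end is then well clear of the quadrant's teeth.
- pawl (a joint): Turn of the pawl, rad: 0.04 to 0.12 = hook in the teeth (at the start), growing as the tab is pressed; beyond 0.26 it snaps over to its stop at 0.50 = hook well clear of the teeth, and stays there.
- slip_jar_mid (a point): Squat grey-brown jar of slip, 72 mm across, 90 mm high, with a thin blue brush handle standing out of it to 158 mm. This point is its centre, half-way up. To be left alone.
- mug_mid (a point): White mug, 82 mm across the rim, 95 mm high, with an ear handle. This point is its centre, half-way up. To be left alone.
- coil_pot_mid (a point): Small pinkish fired coil pot, 78 mm across, 37 mm high. This point is its centre, half-way up. To be left alone.
- rolling_pin_mid (a point): Pale wooden rolling pin lying on its side, 270 mm long, 44 mm thick. This point is its centre, half-way up. To be left alone.
- plaster_mould_mid (a point): Off-white plaster mould block, 100 x 75 x 50 mm. This point is its centre, half-way up. To be left alone.
- clay_knife_mid (a point): Wooden clay knife lying flat, about 170 mm long, 13 mm wide, 9 mm thick. This point is its centre, half-way up. To be left alone.

How it is judged (in metres and radians):
On the way, in this order (a step that is already met when the one before it is completed fails the run):
1. the pawl is pressed over and stays off while the board is still raised (value of joint pawl above 0.4 rad and value of joint board above 0.33 rad), for 0.2 s.
2. with the pawl off, the board is pushed down flat (value of joint board below 0.03 rad and value of joint pawl above 0.4 rad), for 0.2 s.
At the end, for the whole second after the job is handed in: The board lies flat (within 0.03 rad of its end stop) and at rest, the pawl is still off (joint above 0.4 rad), and the robot has let go of everything (all of step 2 and velocity of joint board between -0.05 and 0.05 rad/s); the robot touches nothing.
It fails at once if the board is forced down (more than 45 N) while the pawl is still in the teeth (value of joint pawl below 0.25 rad and contact force between the fingers and tilt above 45 N).
It fails at once if the board is slammed down (faster than 2.2 rad/s) (velocity of joint board below -2.2 rad/s).
It fails at once if the board is raised (turned up faster than 0.4 rad/s or beyond 0.80 rad) (velocity of joint board above 0.4 rad/s or value of joint board above 0.8 rad).
It fails at once if one of the other things is shifted, tipped or picked up (its centre moves by more than 40 mm) (distance of any of slip_jar_mid, mug_mid, coil_pot_mid, rolling_pin_mid, plaster_mould_mid, clay_knife_mid from where it was at the start of the episode above 0.04 m).
It also fails if it takes over 48 s, if anything falls off the work surface, if the arm or the gripper's body presses on something with over 40 N, if the wrist force passes 120 N, or if a joint passes its speed limit or range.

## Robot

A 6-joint arm with a two-finger parallel gripper is mounted at the origin on the work surface. World frame = base frame: x ahead of the robot, y to its left, z up, the work surface at z = 0. Lengths are in mm, angles in rad, forces in N, time in s.
With the tool pointing down it reaches from about 300 to 775 mm from the base axis. Payload 14.6 kg.
Tool frame: the origin (TCP) lies on the front face of the gripper's body, between the roots of the fingers; the fingertips stand 97 mm ahead of it and the grasp point (between the pads) lies 78 mm ahead of it; z points along the fingers, y is the line along which they close (so a half turn about z gives the same grasp; the last joint's range is limited). The gripper opens to 94 mm and grips with 3 to 60 N. Pads are 16 mm wide; open, the fingers measure 119 mm over their backs; the gripper's body (75 mm by 177 mm) begins 78 mm behind the grasp point.
Start: joints at [1.103, 0.3, 1.521, -0, 1.321, -0.067], TCP at [214.582, 506.404, 302.646] pointing down, gripper open.
Joint ranges: [-3.03, 3.03], [-0.79, 2.21], [0.23, 2.52], [-1.04, 4.18], [0, 3.07], [-2.55, 2.55]. Speed limits (rad/s): [2.22, 2.22, 2.57, 3.14, 3.14, 3.14].

## Interface

Orientations are given as [roll, pitch, yaw] about the fixed x, y, z axes, in that order (R = Rz(yaw) Ry(pitch) Rx(roll)).
In Python, from cell import * gives the robot as it stands.
- The arm moves only by the tool carry_out, never from a script. Its arguments are lists of equal length, an entry for each row: "slide": the shift along the world's x, y, z scaled (see below), a list of three; "dr": the turn, a rotation vector about the world's x, y, z scaled (see below), a list of three; "gripper": the opening in per cent of the stroke, from 0 (shut) to 100 (fully open). A call has 1 to 10 rows; each row is the pose to reach, as a shift and turn from the pose commanded when the call began, turning the shorter way round; what a row does not reach only later rows make up. The controller multiplies each number of a shift by 0.25 m and each number of a turn by 360 degrees. A row lasts 1/12 s, in which the tool goes at most 41.7 mm and 7.16 degrees, less where a joint would pass 70% of its speed; a pose out of reach is approached as far as the arm can. A call with a number of a shift or a turn outside -1 to 1 is refused whole. A call with a gripper value outside its range is refused whole. The fingers move at their own pace and stop on an object; "newtons" is the grip in N (left out, the last holds). Time passes only in rows, so rows that repeat a pose let the fingers close. It gives the time, the measured TCP pose, the force, the opening and the grip force at its end, in the units of the state.
- read_state(): the state, without advancing time (a new reading comes with each control period).
- camera(name): name is "scene" or "top" or "wrist"; returns the picture (400x640x3 uint8, red, green, blue); there is no depth.
- camera_model(name): a dict with "vfov" (degrees; the focal length in pixels is half the picture's height over the tangent of half this angle, whatever the lens; pixels are square), "cx", "cy" (the principal point, pixels), "R" (3x3) and "t" (3): a world point X has camera coordinates R X + t. Camera axes: x right, y down, z forward; pixel columns grow to the right and rows downward; lengths in mm; the calibration is good to about 2 mm. The wrist camera is an equidistant fisheye: a pixel r from the principal point sees the ray r / f radians off the axis. A picture is of the moment at which its call begins: read the wrist's pose just before it. camera_model takes no time and is no camera call; for the wrist camera it gives the pose at the moment of the call.
- sign_off(): hands the job in; it is judged then, once.
The state is a dict: "clock": time; "joints": joint angles; "qd": joint speeds; "effort": joint torques, N m; "eef_pos": TCP position; "eef_rot": TCP orientation; "wrist_force": force on the tool from outside, world axes, zero at the start; "moment": the same for the moment, N m; "finger_gap": finger opening in mm; "finger_force": force on a finger pad.
Only numpy, scipy, OpenCV 4.12 (cv2) and the standard library are available. Lean on these libraries where they do the work, as an engineer would, in place of code of your own. Each camera call takes 0.05 s, during which the arm holds its last target. There are 200 camera calls.

## Working session

There is one attempt and no reset: what is moved stays moved. The work goes in short steps, Python scripts to look and compute and a tool call to move; the robot and the scene stay as the last step left them, time stands still between calls to the robot, and variables do not carry over. Pictures are saved under pics/ and viewed, at most 10 in all, crops included, and the job is handed in when it is done.

Besides the shell and the picture viewer there is one more tool, called after "Request:" in YAML: its name, and indented under it one key for each argument. carry_out: Moves the arm, as the interface text tells. Its arguments: {"type":"object","properties":{"slide":{"type":"array","items":{"type":"array","items":{"type":"number","minimum":-1,"maximum":1}}},"dr":{"type":"array","items":{"type":"array","items":{"type":"number","minimum":-1,"maximum":1}}},"gripper":{"type":"array","items":{"type":"number"}},"newtons":{"type":"number"}},"required":["slide","dr","gripper"]}

```bash
mkdir -p pics; python3 - <<'E'
from cell import *
import cv2
s=read_state();print(s)
for n in("scene","top"):
    cv2.imwrite(f"pics/{n}0.png",camera(n)[:,:,::-1]); print(n,camera_model(n))
E
```

```text
{'clock': 0.0, 'joints': array([ 1.10335562e+00,  3.00473458e-01,  1.52159341e+00,  7.31229968e-06,
        1.32068306e+00, -6.66143772e-02]), 'qd': array([ 0.00173219, -0.00095804,  0.00086991,  0.00036497, -0.00042392,
        0.00244242]), 'effort': array([ 1.18653523e-03, -5.31797898e+01, -3.52743816e+01,  7.08540785e-02,
        2.43704132e-02, -1.60644604e-04]), 'eef_pos': array([214.5390503 , 506.26709156, 302.07975478]), 'eef_rot': array([-3.14043842e+00, -8.41006076e-05,  2.74076446e+00]), 'wrist_force': array([ 0.26060504, -0.10500012,  0.18021235]), 'moment': array([ 0.06562986,  0.01464843, -0.0345967 ]), 'finger_force': 0.0, 'finger_gap': 93.67225600008031}
scene {'vfov': 55.371691434268214, 'cx': 318.2853297076852, 'cy': 204.91562676964767, 'R': array([[-0.77815282,  0.62798064,  0.01088624],
       [ 0.47391421,  0.59844175, -0.64596656],
       [-0.41216927, -0.49750155, -0.76328808]]), 't': array([ 428.28761116, -187.21854048, 1120.09621588])}
top {'vfov': 57.648292999534334, 'cx': 319.79168316684695, 'cy': 194.23587037383575, 'R': array([[-0.01541786, -0.99973119, -0.01731566],
       [-0.99138177,  0.01753771, -0.1298253 ],
       [ 0.13009408,  0.0151648 , -0.99138568]]), 't': array([-24.60251865, 539.53864448, 831.36327152])}
```

View pics/scene0.png

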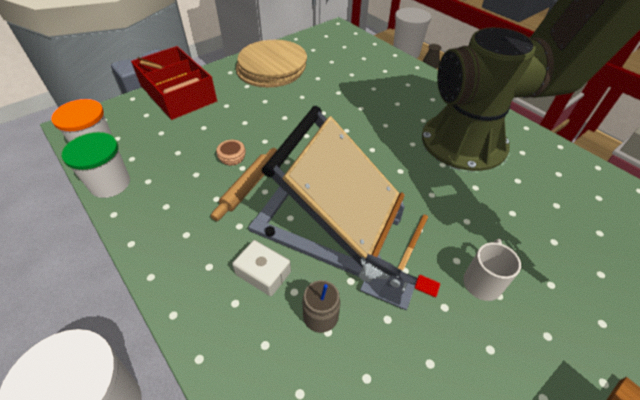

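View pics/top0.png

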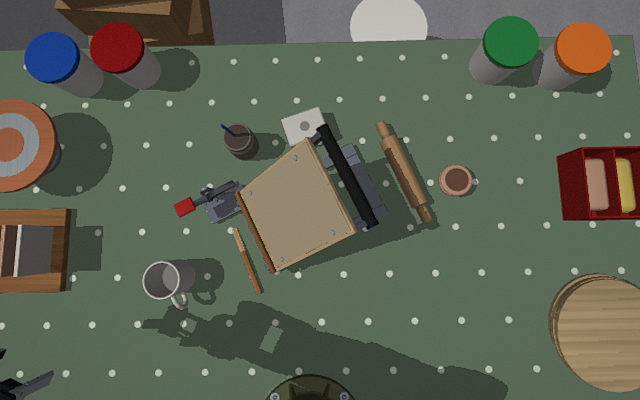

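The scene view shows the red tab at about (428,286) and the black bar from (318,112) to (270,168). In the top view the tab is at (184,207) and the bar runs from (322,130) to (372,222). The mug, clay knife, jar and mould stand nearby.

```bash
cat > h.py <<'E'
from cell import *
import cv2, numpy as np
def ray(n,px,m=None):
    m=m or camera_model(n); f=200/np.tan(np.radians(m["vfov"]/2))
    d=np.array([(px[0]-m["cx"])/f,(px[1]-m["cy"])/f,1]); R=np.array(m["R"])
    d=R.T@d; return -R.T@np.array(m["t"]), d/np.linalg.norm(d)
def tri(pa,pb):
    (c1,d1),(c2,d2)=ray("scene",pa),ray("top",pb)
    s,t=np.linalg.lstsq(np.c_[d1,-d2],c2-c1,rcond=None)[0]
    a,b=c1+s*d1,c2+t*d2; return (a+b)/2,np.linalg.norm(a-b)
def plane(n,px,z):
    c,d=ray(n,px); return c+d*(z-c[2])/d[2]
def blob(img,kind,roi):
    x0,y0,x1,y1=roi; h=cv2.cvtColor(img,cv2.COLOR_RGB2HSV)[y0:y1,x0:x1]
    m=((h[...,0]<6)|(h[...,0]>174))&(h[...,1]>180)&(h[...,2]>90) if kind=="red" else h[...,2]<38
    n,l,st,c=cv2.connectedComponentsWithStats(m.astype(np.uint8)); i=1+np.argmax(st[1:,4])
    p=np.argwhere(l==i)[:,::-1].astype(np.float32)+[x0,y0]
    return p.astype(np.float32)
E
python3 - <<'E'
from h import *
S,T=camera("scene"),camera("top")
rs,rt=blob(S,"red",(405,265,450,305)),blob(T,"red",(165,190,205,225))
print(len(rs),len(rt),rs.mean(0),rt.mean(0)); t,g=tri(rs.mean(0),rt.mean(0)); print("tab",t,g)
ends={}
for n,I,roi in(("scene",S,(255,95,335,185)),("top",T,(305,115,390,240))):
    b=blob(I,"blk",roi); r=cv2.minAreaRect(b); print(n,len(b),r); 
    bx=cv2.boxPoints(r); e=sorted([(np.linalg.norm(bx[i]-bx[(i+1)%4]),tuple((bx[i]+bx[(i+1)%4])/2)) for i in range(4)])[:2]
    ends[n]=sorted([x[1] for x in e],key=lambda p:p[1]); print(ends[n])
P=[]
for i in (0,1):
    for j in (0,1):
        p,g=tri(ends["scene"][i],ends["top"][j]); print(i,j,p,g)
for n,px in(("mug",(161,280)),("jar",(237,138)),("mould",(303,126)),("knife",(247,260)),("pin",(404,172))):
    print(n,plane("top",px,{"mug":95,"jar":90,"mould":50,"knife":9,"pin":22}[n]))
E
```

```text
341 242 [427.04694 285.44867] [184.04546 206.76033]
tab [508.17224416 265.66798638  99.26163678] 0.5006475123674712
scene 863 ((292.6229553222656, 141.85244750976562), (13.57190990447998, 84.76041412353516), 39.80556869506836)
[(np.float32(319.7541), np.float32(109.295074)), (np.float32(265.49182), np.float32(174.40982))]
top 1441 ((343.4844055175781, 177.5950927734375), (113.29013061523438, 21.200942993164062), 62.44719314575195)
[(np.float32(317.28232), np.float32(127.374435)), (np.float32(369.6865), np.float32(227.81575))]
0 0 [575.76148479 -15.5263838  367.13152078] 57.68161444031889
0 1 [ 449.68538265 -124.62133951  240.52077425] 0.8316206320798806
1 0 [643.00558427 -36.34317319 233.16398524] 7.925267307009447
1 1 [ 504.53748065 -182.08887263   31.60363822] 113.35105046442477
mug [349.88013078 312.48795846  95.        ]
jar [664.84220195 152.9223862   90.        ]
mould [703.14792491   4.04190937  50.        ]
knife [385.92800736 144.5498978    9.        ]
pin [ 591.61202433 -238.73701842   22.        ]
```

Request:
carry_out:
  slide:
    - [0.05, -0.04, 0]
    - [0.15, -0.13, 0]
    - [0.27, -0.23, 0]
    - [0.4, -0.34, 0]
    - [0.53, -0.45, 0]
    - [0.66, -0.56, 0]
    - [0.78, -0.66, 0]
    - [0.88, -0.74, 0]
    - [0.94, -0.79, 0]
    - [0.95, -0.8, 0]
  dr:
    - [0, 0, -0.006]
    - [0, 0, -0.018]
    - [0, 0, -0.033]
    - [0, 0, -0.049]
    - [0, 0, -0.065]
    - [0, 0, -0.081]
    - [0, 0, -0.096]
    - [0, 0, -0.108]
    - [0, 0, -0.115]
    - [0, 0, -0.116]
  gripper: [0, 0, 0, 0, 0, 0, 0, 0, 0, 0]
  newtons: 10

```text
clock: 1.03
eef_pos: [454.1, 304.2, 302.3]
eef_rot: [-3.141, 0.0, 2.006]
wrist_force: [-0.1, 0.6, 0.8]
finger_gap: 30.9
finger_force: 0.0
```

Request:
carry_out:
  slide:
    - [0.03, -0.02, -0.04]
    - [0.09, -0.07, -0.12]
    - [0.16, -0.12, -0.2]
    - [0.2, -0.15, -0.26]
    - [0.22, -0.16, -0.28]
    - [0.22, -0.16, -0.28]
  dr:
    - [0, 0, 0]
    - [0, 0, 0]
    - [0, 0, 0]
    - [0, 0, 0]
    - [0, 0, 0]
    - [0, 0, 0]
  gripper: [0, 0, 0, 0, 0, 0]

```text
clock: 1.53
eef_pos: [506.9, 266.4, 230.9]
eef_rot: [-3.139, -0.0, 2.013]
wrist_force: [-0.3, 0.4, 0.7]
finger_gap: 0.2
finger_force: 0.0
```

```bash
python3 - <<'E'
from h import *
s=read_state();print(s["clock"],s["eef_pos"],s["eef_rot"],s["finger_gap"],s["wrist_force"])
a=camera("scene")[200:350,340:540]; m=camera_model("wrist"); w=camera("wrist")
a=cv2.resize(a,(640,480))[:,:,::-1]; cv2.imwrite("pics/s1.png",a); cv2.imwrite("pics/w1.png",w[:,:,::-1])
p=blob(w,"red",(0,0,640,400)); c=p.mean(0); print(len(p),c)
f=200/np.tan(np.radians(m["vfov"]/2)); v=c-[m["cx"],m["cy"]]; r=np.hypot(*v); th=r/f
d=np.array(m["R"]).T@np.r_[np.sin(th)*v/r,np.cos(th)]; C=-np.array(m["R"]).T@np.array(m["t"])
print(C+d*(101-C[2])/d[2])
E
```

```text
1.5333 [506.88208028 266.43815213 230.93502703] [-3.13887364e+00 -1.29309620e-04  2.01277604e+00] 0.16125899159711268 [-0.31844011  0.35076368  0.69163367]
3804 [621.6317 325.2805]
[974.42809459 299.50917127 101.        ]
```

View pics/w1.png

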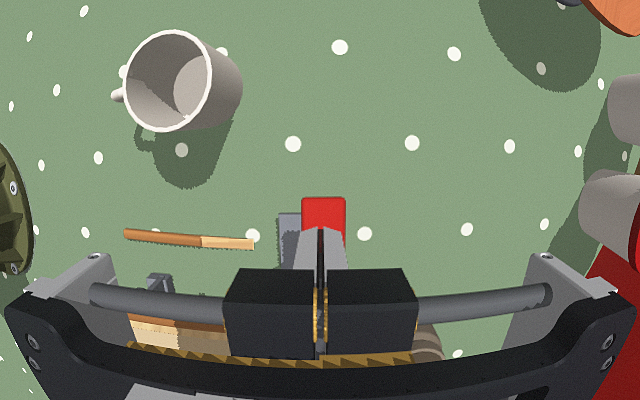

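View pics/s1.png

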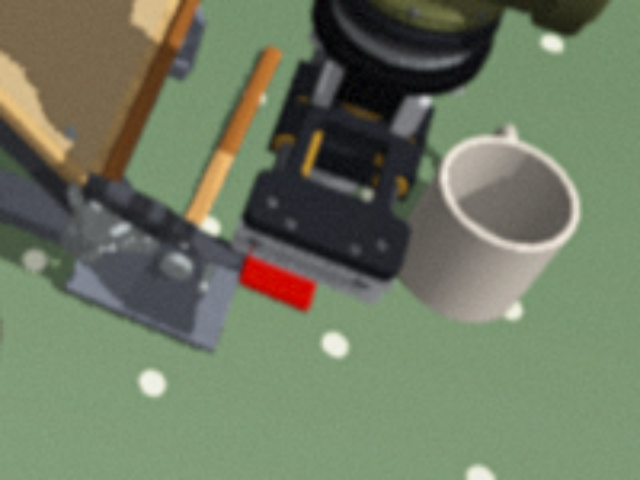

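The wrist view shows the shut fingers (about col 321) centred on the red tab (cols 302–346, outer edge at row 197). The scene crop shows them directly above the tab, clear of the mug. I'll press straight down now.

Request:
carry_out:
  slide:
    - [0, 0, -0.03]
    - [0, 0, -0.08]
    - [0, 0, -0.11]
    - [0, 0, -0.125]
    - [0, 0, -0.14]
    - [0, 0, -0.15]
    - [0, 0, -0.16]
    - [0, 0, -0.17]
    - [0, 0, -0.18]
    - [0, 0, -0.18]
  dr:
    - [0, 0, 0]
    - [0, 0, 0]
    - [0, 0, 0]
    - [0, 0, 0]
    - [0, 0, 0]
    - [0, 0, 0]
    - [0, 0, 0]
    - [0, 0, 0]
    - [0, 0, 0]
    - [0, 0, 0]
  gripper: [0, 0, 0, 0, 0, 0, 0, 0, 0, 0]

```text
clock: 2.47
eef_pos: [507.0, 266.2, 187.0]
eef_rot: [-3.141, 0.0, 2.012]
wrist_force: [0.4, -0.5, 0.1]
finger_gap: 0.8
finger_force: 0.0
```

Request:
carry_out:
  slide:
    - [0, 0, -0.01]
    - [0, 0, -0.02]
    - [0, 0, -0.02]
  dr:
    - [0, 0, 0]
    - [0, 0, 0]
    - [0, 0, 0]
  gripper: [0, 0, 0]

```text
clock: 2.72
eef_pos: [507.0, 266.3, 182.1]
eef_rot: [-3.141, 0.0, 2.012]
wrist_force: [-0.1, -0.7, -0.0]
finger_gap: 0.4
finger_force: 0.0
```

```bash
python3 - <<'E'
from h import *
s=read_state();print(s["eef_pos"],s["wrist_force"])
a=camera("scene")[230:330,360:480]; cv2.imwrite("pics/s2.png",cv2.resize(a,(720,600),interpolation=2)[:,:,::-1])
E
```

```text
[506.97861905 266.27663111 182.0907459 ] [-0.09805132 -0.69377045 -0.01881636]
```

View pics/s2.png

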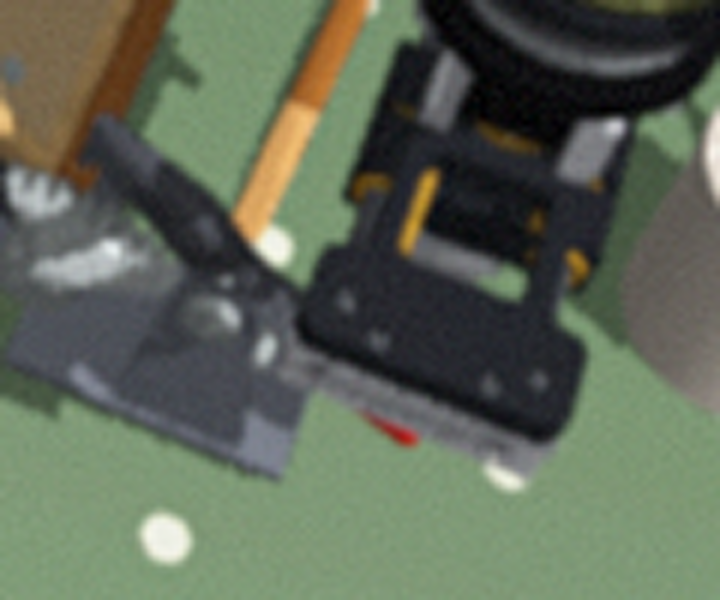

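The crop shows the pawl turned with its hook raised above the quadrant. The tab has dropped under the fingers and there is no force left, so it has snapped over. I'll rise and check.

Request:
carry_out:
  slide:
    - [0, 0, 0.05]
    - [0, 0, 0.15]
    - [0, 0, 0.27]
    - [0, 0, 0.4]
    - [0, 0, 0.53]
    - [0, 0, 0.66]
    - [0, 0, 0.76]
    - [0, 0, 0.82]
    - [0, 0, 0.84]
    - [0, 0, 0.84]
  dr:
    - [0, 0, 0]
    - [0, 0, 0]
    - [0, 0, 0]
    - [0, 0, 0]
    - [0, 0, 0]
    - [0, 0, 0]
    - [0, 0, 0]
    - [0, 0, 0]
    - [0, 0, 0]
    - [0, 0, 0]
  gripper: [0, 0, 0, 0, 0, 0, 0, 0, 0, 0]

```text
clock: 3.6
eef_pos: [507.0, 266.4, 394.3]
eef_rot: [3.139, 0.0, 2.012]
wrist_force: [-0.1, -0.4, 0.5]
finger_gap: 0.1
finger_force: 0.0
```

```bash
python3 - <<'E'
from h import *
s=read_state();print(s["clock"],s["eef_pos"],s["wrist_force"])
S,T=camera("scene"),camera("top")
cv2.imwrite("pics/s3.png",S[:,:,::-1])
rs=blob(S,"red",(405,265,450,310)); print(len(rs),rs.mean(0))
o,x,y=np.array([502,3.5,0]),np.array([.426,-.905,0]),np.array([.905,.426,0])
try:
    rt=blob(T,"red",(165,190,205,225)); print(len(rt),rt.mean(0),tri(rs.mean(0),rt.mean(0)))
except Exception as e: print(e)
# tab seen from the scene camera: cut with the vertical plane local y=117
c,d=ray("scene",rs.mean(0)); k=(117-(c-o)@y)/(d@y); p=c+k*d; print("tab local",(p-o)@x,p[2])
E
```

```text
3.6 [506.99045869 266.36208959 394.31540427] [-0.07707703 -0.41175832  0.48397875]
283 [422.20496 291.24734]
178 [189.62921 207.19662] (array([509.63754713, 262.69009116,  73.92736758]), np.float64(0.7513778691248263))
tab local -230.9975807405294 73.140600234864
```

View pics/s3.png

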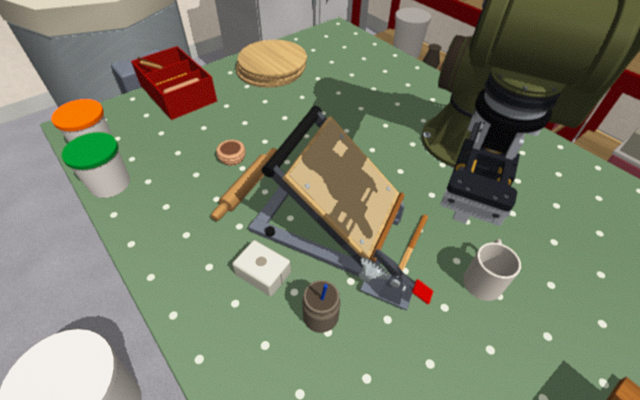

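The tab now sits at z ≈ 73 mm, 25 mm lower than before, so the pawl is off. The scene view shows its hook clear of the quadrant and the board still up. Next I'll move over the bar.

Request:
carry_out:
  slide:
    - [0.01, -0.04, 0]
    - [0.01, -0.11, 0]
    - [0.02, -0.2, 0]
    - [0.03, -0.3, 0]
    - [0.04, -0.4, 0]
    - [0.05, -0.5, 0]
    - [0.06, -0.59, 0]
    - [0.07, -0.66, 0]
    - [0.07, -0.69, 0]
    - [0.07, -0.7, 0]
  dr:
    - [0, 0, 0]
    - [0, 0, 0]
    - [0, 0, 0]
    - [0, 0, 0]
    - [0, 0, 0]
    - [0, 0, 0]
    - [0, 0, 0]
    - [0, 0, 0]
    - [0, 0, 0]
    - [0, 0, 0]
  gripper: [0, 0, 0, 0, 0, 0, 0, 0, 0, 0]

```text
clock: 4.53
eef_pos: [524.6, 90.0, 391.9]
eef_rot: [-3.14, -0.0, 2.01]
wrist_force: [-0.6, 1.3, 0.6]
finger_gap: 0.1
finger_force: 0.0
```

Request:
carry_out:
  slide:
    - [0.01, -0.06, 0]
    - [0.02, -0.18, 0]
    - [0.03, -0.3, 0]
    - [0.05, -0.42, 0]
    - [0.06, -0.54, 0]
    - [0.07, -0.64, 0]
    - [0.075, -0.69, 0]
    - [0.075, -0.7, -0.05]
    - [0.075, -0.7, -0.1]
    - [0.075, -0.7, -0.12]
  dr:
    - [0, 0, 0]
    - [0, 0, 0]
    - [0, 0, 0]
    - [0, 0, 0]
    - [0, 0, 0]
    - [0, 0, 0]
    - [0, 0, 0]
    - [0, 0, 0]
    - [0, 0, 0]
    - [0, 0, 0]
  gripper: [0, 0, 0, 0, 0, 0, 0, 0, 0, 0]

```text
clock: 5.37
eef_pos: [543.2, -82.9, 360.8]
eef_rot: [-3.14, -0.002, 2.012]
wrist_force: [0.4, 0.0, -1.0]
finger_gap: 0.7
finger_force: 0.0
```

```bash
python3 - <<'E'
from h import *
s=read_state();print(s["clock"],s["eef_pos"],s["eef_rot"],s["wrist_force"])
a=camera("wrist");b=camera("scene")[60:220,210:410]
cv2.imwrite("pics/b1.png",np.vstack([cv2.resize(a,(480,300)),cv2.resize(b,(480,300))])[:,:,::-1])
E
```

```text
5.3667 [543.17826887 -82.90090313 360.77451365] [-3.13974650e+00 -1.67846102e-03  2.01222646e+00] [ 0.37420788  0.01544999 -0.96153775]
```

View pics/b1.png

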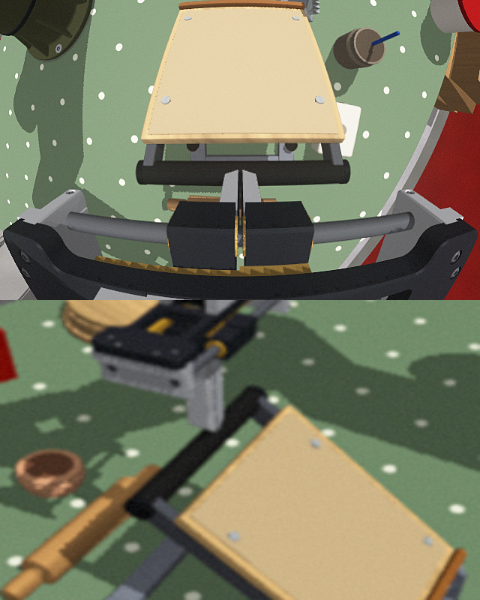

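The wrist view shows the fingertips over the middle of the black bar, and the scene crop shows them just above it. I'll push down along the bar's arc.

Request:
carry_out:
  slide:
    - [0.002, -0.004, -0.042]
    - [0.003, -0.006, -0.07]
    - [0.009, -0.02, -0.087]
    - [0.019, -0.039, -0.114]
    - [0.028, -0.059, -0.142]
    - [0.039, -0.083, -0.18]
    - [0.05, -0.106, -0.218]
    - [0.06, -0.128, -0.258]
    - [0.07, -0.148, -0.299]
    - [0.07, -0.148, -0.299]
  dr:
    - [0, 0, 0]
    - [0, 0, 0]
    - [0, 0, 0]
    - [0, 0, 0]
    - [0, 0, 0]
    - [0, 0, 0]
    - [0, 0, 0]
    - [0, 0, 0]
    - [0, 0, 0]
    - [0, 0, 0]
  gripper: [0, 0, 0, 0, 0, 0, 0, 0, 0, 0]

```text
clock: 6.3
eef_pos: [561.2, -121.5, 286.6]
eef_rot: [-3.141, 0.001, 2.011]
wrist_force: [-0.6, 1.0, -0.6]
finger_gap: 0.4
finger_force: 0.0
```

```bash
python3 - <<'E'
from h import *
s=read_state();print(s["clock"],s["eef_pos"],s["eef_rot"],s["wrist_force"])
a=camera("wrist");S=camera("scene");b=S[60:220,210:410]
cv2.imwrite("pics/b2.png",np.vstack([cv2.resize(a,(480,300)),cv2.resize(b,(480,300))])[:,:,::-1])
rs=blob(S,"red",(405,265,450,310)); print(len(rs),rs.mean(0))
E
```

```text
6.3 [ 561.15307247 -121.52072051  286.58814271] [-3.14142983e+00  7.50893595e-04  2.01131610e+00] [-0.56177867  1.03639154 -0.59997748]
287 [422.26828 291.26828]
```

View pics/b2.png

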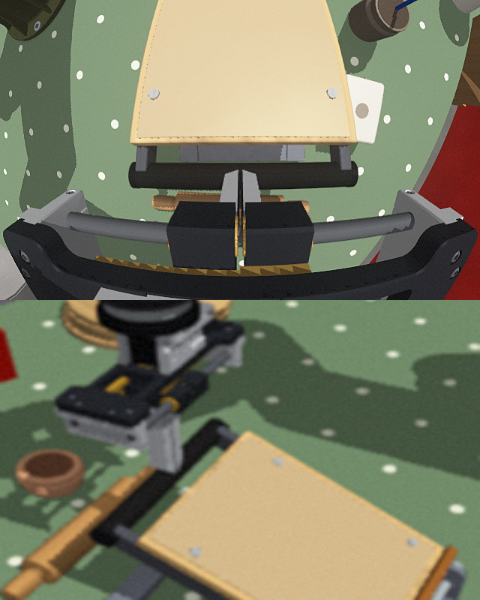

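The board is following the fingers down at about 0.48 rad. The tips are still centred on the bar and the tab has not moved, so the pawl is still off. I'll continue the arc.

Request:
carry_out:
  slide:
    - [0.005, -0.01, -0.021]
    - [0.011, -0.023, -0.052]
    - [0.019, -0.04, -0.094]
    - [0.026, -0.055, -0.138]
    - [0.032, -0.069, -0.182]
    - [0.038, -0.081, -0.226]
    - [0.043, -0.091, -0.271]
    - [0.047, -0.1, -0.316]
    - [0.05, -0.105, -0.351]
    - [0.052, -0.11, -0.385]
  dr:
    - [0, 0, 0]
    - [0, 0, 0]
    - [0, 0, 0]
    - [0, 0, 0]
    - [0, 0, 0]
    - [0, 0, 0]
    - [0, 0, 0]
    - [0, 0, 0]
    - [0, 0, 0]
    - [0, 0, 0]
  gripper: [0, 0, 0, 0, 0, 0, 0, 0, 0, 0]

```text
clock: 7.23
eef_pos: [574.0, -148.3, 190.8]
eef_rot: [3.141, 0.0, 2.012]
wrist_force: [2.5, -3.0, 4.1]
finger_gap: 0.8
finger_force: 1.9
```

Request:
carry_out:
  slide:
    - [0.001, -0.003, -0.025]
    - [0.002, -0.005, -0.05]
    - [0.003, -0.007, -0.075]
    - [0.004, -0.008, -0.1]
    - [0.004, -0.009, -0.12]
    - [0.004, -0.009, -0.135]
    - [0.004, -0.009, -0.145]
    - [0.004, -0.009, -0.15]
    - [0.004, -0.009, -0.152]
    - [0.004, -0.009, -0.152]
  dr:
    - [0, 0, 0]
    - [0, 0, 0]
    - [0, 0, 0]
    - [0, 0, 0]
    - [0, 0, 0]
    - [0, 0, 0]
    - [0, 0, 0]
    - [0, 0, 0]
    - [0, 0, 0]
    - [0, 0, 0]
  gripper: [0, 0, 0, 0, 0, 0, 0, 0, 0, 0]

```text
clock: 8.07
eef_pos: [574.8, -150.3, 154.2]
eef_rot: [-3.142, -0.0, 2.012]
wrist_force: [-2.9, -0.8, 8.3]
finger_gap: 0.2
finger_force: 3.8
```

Request:
carry_out:
  slide:
    - [0, 0, -0.004]
    - [0, 0, -0.008]
    - [0, 0, -0.01]
    - [0, 0, -0.01]
  dr:
    - [0, 0, 0]
    - [0, 0, 0]
    - [0, 0, 0]
    - [0, 0, 0]
  gripper: [0, 0, 0, 0]

```text
clock: 8.4
eef_pos: [574.9, -150.3, 153.7]
eef_rot: [3.141, 0.001, 2.012]
wrist_force: [-11.7, 2.0, 28.3]
finger_gap: 0.6
finger_force: 14.0
```

The force rose to 28 N with almost no further travel, and the tip is at z ≈ 57 mm, so the board is on its end stop. I'll lift clear.

Request:
carry_out:
  slide:
    - [0, 0, 0.01]
    - [0, 0, 0.03]
    - [0, 0, 0.08]
    - [0, 0, 0.16]
    - [0, 0, 0.27]
    - [0, 0, 0.38]
    - [0, 0, 0.47]
    - [0, 0, 0.53]
    - [0, 0, 0.55]
    - [0, 0, 0.55]
  dr:
    - [0, 0, 0]
    - [0, 0, 0]
    - [0, 0, 0]
    - [0, 0, 0]
    - [0, 0, 0]
    - [0, 0, 0]
    - [0, 0, 0]
    - [0, 0, 0]
    - [0, 0, 0]
    - [0, 0, 0]
  gripper: [0, 0, 0, 0, 0, 0, 0, 0, 0, 0]

```text
clock: 9.23
eef_pos: [574.9, -150.3, 290.0]
eef_rot: [3.14, 0.001, 2.012]
wrist_force: [0.4, -0.0, -1.3]
finger_gap: 0.5
finger_force: 0.0
```

```bash
python3 - <<'E'
from h import *
s=read_state();print(s["clock"],s["eef_pos"],s["wrist_force"])
S,T=camera("scene"),camera("top")
cv2.imwrite("pics/f.png",S[:,:,::-1])
rs=blob(S,"red",(405,265,450,310)); rt=blob(T,"red",(165,190,205,225)); print(rs.mean(0),tri(rs.mean(0),rt.mean(0)))
E
```

```text
9.2333 [ 574.94844553 -150.28228794  290.04036947] [ 0.42316217 -0.03784291 -1.28898482]
[422.27017 291.27017] (array([509.66742443, 262.69042651,  73.88960983]), np.float64(0.4588447703712845))
```

View pics/f.png

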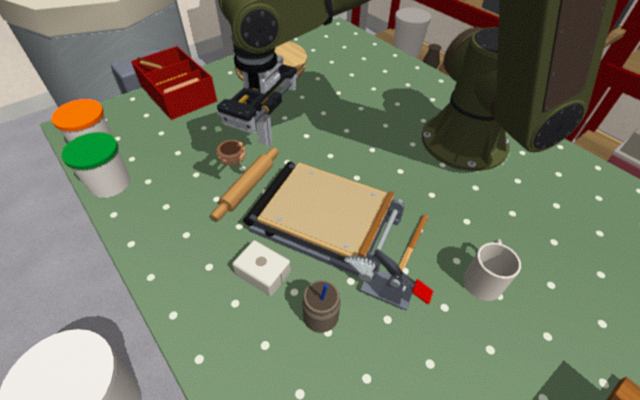

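The final view shows the board flat, the pawl off with its tab at (422,291), the other things where they were, and the gripper clear of everything.

```bash
python3 -c "
from cell import *
print(sign_off())"
```

```text
the job is handed in; nothing more can be done
None
```

I handed the job in after about 9 s of robot time: the pawl snapped off and stayed off, the board was pushed down flat onto its stop, nothing else was disturbed, and the gripper was clear of everything; the hand-in returned no verdict.

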